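# Load the sample stage and start the scan

## Task

Load the two loose metal samples that the inspection stage is still missing: stand the H-shaped section in the square pocket and the solid rectangular bar in the oblong pocket, each lowered right down to the pocket's floor and let go only once its foot is inside the pocket, not dropped in from above. When both are in, press the stage's start button fully down and release it. Leave the round bar that is already in its pocket, and the L-shaped angle piece on the table, where they are.

Things in the scene. Friction and masses are not known exactly. Their poses are not given: they have to be found in the camera images.
- h_section: Sample to load: aluminium, 70 mm tall, standing on end. H-shaped outline 44 x 44 mm: two flanges 6 mm thick and 44 mm wide whose outer faces look along +x and -x (44 mm apart), joined by an 8 mm web along x. About 0.15 kg. Origin: centre of the underside; z up along its length.
- flat_bar: Sample to load: aluminium, 70 mm tall, standing on end. Solid rectangular bar, 28 mm along its x, 60 mm along its y. About 0.31 kg. Origin: centre of the underside; z up along its length.
- angle: Not to be loaded: L-shaped angle piece, aluminium, 46 x 46 mm outline with 6 mm legs, 70 mm tall, standing on end on the table. Origin: centre of its outline, underside.
- round_bar: Already loaded: aluminium round bar, diameter 44 mm, 70 mm tall, standing in the round pocket, 45 mm of it above the nest. Origin: centre of the underside.
- stage: White instrument base, 250 x 250 mm, top 40 mm above the table, fixed. Origin: centre of the underside, at table height. Carries three nests and the start button, one at each corner of a 110 mm square (the button at x = -55, y = -55 mm in this frame); which nest is at which of the other corners varies.
- nest_square: Grey plastic block 96 x 96 mm, 30 mm tall, fixed on the stage's top (underside 40 mm above the table). Origin: centre of the underside; z up. Square pocket in the middle, 50 x 50 mm, sides along x and y, 25 mm deep: its floor is 5 mm above the origin, 45 mm above the table.
- nest_slot: Grey plastic block 96 x 96 mm, 30 mm tall, fixed on the stage's top (underside 40 mm above the table). Origin: centre of the underside; z up. Oblong pocket in the middle, 34 mm along x, 66 mm along y, 25 mm deep: its floor is 5 mm above the origin, 45 mm above the table.
- nest_round: Grey plastic block 96 x 96 mm, 30 mm tall, fixed on the stage's top (underside 40 mm above the table). Origin: centre of the underside; z up. Round pocket in the middle, diameter 50 mm, 25 mm deep; it holds the round bar.
- start_top (a point): Centre of the top face of the start button: a round plain steel push button of diameter 36 mm in a grey housing on the stage, pressed straight down.
- start (a joint): Travel of the start button in m: 0 up, 0.007 fully down; a spring of about 5 N at the bottom brings it back.
Mind the look-alikes: they are no part of the job. What is shaped like the flat_bar but purple is not meant.

How it is judged:
By the outcome, as a careful person would: the job done as asked, in the order asked, and still so for the second after the job is handed in, with the robot touching nothing.
It also fails if it takes over 64 s, if anything falls off the work surface, if the arm or the gripper's body presses on something with over 40 N, if the wrist force passes 120 N, or if a joint passes its speed limit or range.

## Robot

A 6-joint arm with a two-finger parallel gripper is mounted at the origin on the work surface. World frame = base frame: x ahead of the robot, y to its left, z up, the work surface at z = 0. Lengths are in m, angles in rad, forces in N, time in s.
With the tool pointing down it reaches from about 0.375 to 0.9 m from the base axis. Payload 3.1 kg.
Tool frame: the origin (TCP) lies between the finger pads; the fingertips stand 8 mm ahead of it and the grasp point (between the pads) lies 11 mm behind it; z points along the fingers, y is the line along which they close (so a half turn about z gives the same grasp; the last joint's range is limited). The gripper opens to 87 mm and grips with 3 to 60 N. Pads are 19 mm wide; open, the fingers measure 117 mm over their backs; the gripper's body (75 mm by 190 mm) begins 51 mm behind the grasp point.
Start: joints at [-1.498, 0.527, 1.433, -0, 1.181, -0.178], TCP at [0.156, -0.605, 0.231] pointing down, gripper open.
Joint ranges: [-3.08, 3.08], [-0.75, 2.2], [0.22, 2.44], [-1.43, 4.57], [0, 2.65], [-2.85, 2.85]. Speed limits (rad/s): [2.79, 2.79, 3.14, 3.14, 3.14, 3.14].

## Interface

Orientations are given as a unit quaternion [x, y, z, w].
In Python, from rig import robot gives the robot as it stands.
- The arm moves only by the tool move_arm, never from a script. Its argument "motion" is text: rows parted by semicolons, each of 5 numbers parted by spaces: the opening, from -1 (shut) to 1 (fully open), then the shift along the tool's x, y, z normalised to -1 to 1, where 1 is 0.2 m, then the turn about the tool's z normalised to -1 to 1, where 1 is pi rad. A call has 1 to 12 rows; each row is the pose to reach, as a shift and turn from the pose commanded when the call began, along the tool's axes at that moment, turning the shorter way round; what a row does not reach only later rows make up. A row lasts 1/12 s, in which the tool goes at most 41.7 mm and 7.16 degrees, less where a joint would pass 70% of its speed; a pose out of reach is approached as far as the arm can. A call with a number of a shift or a turn outside -1 to 1 is refused whole. A call with a gripper value outside its range is refused whole. The fingers move at their own pace and stop on an object; "newtons" is the grip in N (left out, the last holds). Time passes only in rows, so rows that repeat a pose let the fingers close. It gives the time, the measured TCP pose, the force, the opening and the grip force at its end, in the units of the state.
- robot.get_obs(): the state, without advancing time (a new reading comes with each control period).
- robot.camera(name): name is "side" or "top"; returns (picture, depth): 384x512x3 uint8, red, green, blue; 384x512 float32, m along the optical axis (not along the pixel's ray), 0 where there is no reading.
- robot.camera_model(name): a dict with "mtx" (3x3 intrinsics, pixels), "D" ([k1, k2, p1, p2, k3] as OpenCV has them; the pictures are not rectified), "position" and "attitude" of the camera in the world. Camera axes: x right, y down, z forward; pixel columns grow to the right and rows downward; lengths in m; the calibration is good to about 2 mm. A picture is of the moment at which its call begins. camera_model takes no time and is no camera call.
- robot.hand_in(): hands the job in; it is judged then, once.
The state is a dict: "time": time; "q": joint angles; "joint_velocities": joint speeds; "joint_torque": joint torques, N m; "position": TCP position; "tool_rot": TCP orientation; "ft_force": force on the tool from outside, world axes, zero at the start; "moment": the same for the moment, N m; "grip_width": finger opening in m; "grip_force": force on a finger pad.
Only numpy, scipy, OpenCV 4.12 (cv2) and the standard library are available. Lean on these libraries where they do the work, as an engineer would, in place of code of your own. Each camera call takes 0.05 s, during which the arm holds its last target. There are 200 camera calls.

## Working session

There is one attempt and no reset: what is moved stays moved. The work goes in short steps, Python scripts to look and compute and a tool call to move; the robot and the scene stay as the last step left them, time stands still between calls to the robot, and variables do not carry over. Pictures are saved under pics/ and viewed, at most 10 in all, crops included, and the job is handed in when it is done.

Besides the shell and the picture viewer there is one more tool, called after "Request:" as name(argument=value, ...) on one line, values as JSON. move_arm: Moves the arm, as the interface text tells. Its arguments: {"type":"object","properties":{"motion":{"type":"string"},"newtons":{"type":"number"}},"required":["motion"]}

```bash
mkdir -p pics; ls; python3 - <<'E'
from rig import robot
import cv2,numpy as np
for n in("top","side"):
    p,d=robot.camera(n); np.savez(f"{n}0.npz",p=p,d=d); cv2.imwrite(f"pics/{n}0.png",p[:,:,::-1])
    m=robot.camera_model(n); print({k:np.round(np.array(v),4).tolist() for k,v in m.items()})
o=robot.get_obs(); print(o)
E
```

```text
pics
{'mtx': [[484.8062, 0.0, 254.0727], [0.0, 484.8062, 193.2606], [0.0, 0.0, 1.0]], 'D': [-0.031, 0.0, 0.0, 0.0, 0.0], 'position': [0.3751, -0.1536, 1.4114], 'attitude': [-0.7004, 0.7118, -0.0419, 0.0328]}
{'mtx': [[396.7795, 0.0, 254.1621], [0.0, 396.7795, 193.0012], [0.0, 0.0, 1.0]], 'D': [-0.1336, 0.0, 0.0, 0.0, 0.0], 'position': [0.3544, 0.8207, 0.7646], 'attitude': [-0.0756, 0.8817, -0.4636, 0.0448]}
{'time': 0.1, 'q': array([-1.49749330e+00,  5.28349189e-01,  1.43379180e+00, -1.05692225e-05,
        1.18141726e+00, -1.78489156e-01]), 'joint_velocities': array([ 0.00166922, -0.00035561, -0.00325207,  0.00029366,  0.00059697,
        0.00051861]), 'joint_torque': array([ 1.82640115e-04, -4.40986884e+01, -1.77151179e+01,  6.35734177e-02,
        5.33962506e-02, -4.15778038e-05]), 'position': array([ 0.15569577, -0.60461686,  0.22967863]), 'tool_rot': array([ 9.92084818e-01,  1.25565715e-01,  4.67844374e-05, -9.81699840e-04]), 'ft_force': array([-0.52789451, -0.2480542 ,  0.48562091]), 'moment': array([-0.01357112,  0.01147392,  0.07520615]), 'grip_force': 0.0, 'grip_width': 0.08721762982947102}
```

View pics/top0.png

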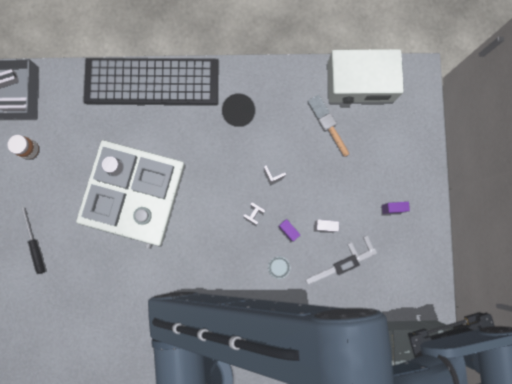

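View pics/side0.png

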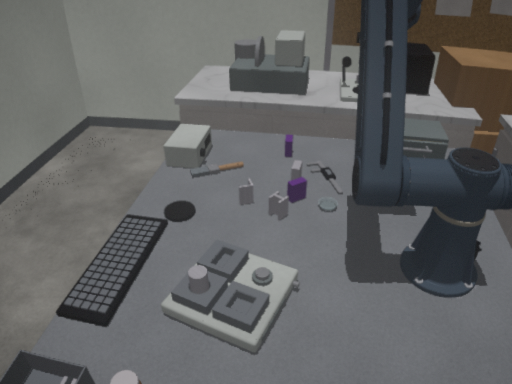

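The top view shows these candidates:
- **Flat_bar shape:** a silver block at (328,226), and purple blocks at (289,230) and (398,208). The silver one fits; the purple ones are excluded.
- **H-section:** (255,214).
- **Angle:** (274,175).
- **Stage:** centred at (131,193), with the round bar at (111,165), the button at (142,215), and two empty nests at (152,177) and (103,205).

I'll confirm these in one enlarged crop.

```bash
cat > h.py <<'E'
import numpy as np,cv2
from scipy.spatial.transform import Rotation as R
from rig import robot
def cloud(n,d):
    m=robot.camera_model(n);K=np.array(m["mtx"]);D=np.array(m["D"])
    v,u=np.mgrid[:d.shape[0],:d.shape[1]]
    xy=cv2.undistortPoints(np.stack([u,v],-1).reshape(-1,1,2).astype(np.float32),K,D).reshape(*d.shape,2)
    P=np.dstack([xy*d[...,None],d])
    W=P@R.from_quat(m["attitude"]).as_matrix().T+np.array(m["position"])
    W[d==0]=np.nan
    return W
E
python3 - <<'E'
from h import *
z=np.load("top0.npz");p=z["p"];W=cloud("top",z["d"])
a=cv2.resize(p[135:255,70:190],(400,400),interpolation=cv2.INTER_CUBIC)
b=cv2.resize(p[155:255,235:355],(400,333),interpolation=cv2.INTER_CUBIC)
b=np.vstack([b,np.zeros((67,400,3),np.uint8)])
cv2.imwrite("pics/crop0.png",np.hstack([a,b])[:,:,::-1])
for n,(u,v) in dict(h=(255,214),bar=(328,226),ang=(270,178),round=(111,165),slot=(152,177),sq=(103,205),btn=(142,215),stage=(131,193),table=(220,200)).items(): print(n,W[v,u].round(4))
# blobs by height
m=((W[...,2]>.055)&(W[...,2]<.09)).astype(np.uint8)
n,l,s,c=cv2.connectedComponentsWithStats(m)
for i in range(1,n):
    if s[i,4]>30:
        q=W[l==i]; r=cv2.minAreaRect((q[:,:2]*1000).astype(np.float32)); print(c[i].round(),s[i,4],q.mean(0).round(4),np.round(r[0],1),np.round(r[1],1),round(r[2],1))
E
```

```text
h [ 0.4596 -0.1738  0.0685]
bar [ 0.423  -0.3756  0.0689]
ang [ 0.5597 -0.2175  0.0685]
round [0.5953 0.2139 0.1154]
slot [0.5709 0.1167 0.0449]
sq [0.4934 0.2555 0.0426]
btn [0.4622 0.1406 0.062 ]
stage [0.5271 0.1781 0.036 ]
table [ 0.5068 -0.0731 -0.0034]
[365.  74.] 2069 [ 0.8506 -0.4931  0.0846] [ 854.3 -498.5] [144.  202.5] 0.5
[21. 85.] 325 [0.8424 0.4908 0.0649] [839.1 510.4] [161.9  93. ] 2.8
[ 18. 145.] 332 [0.6643 0.4866 0.0764] [664.8 490.2] [53.4 53. ] 88.3
[115. 168.] 975 [0.5957 0.2146 0.0691] [598.2 219.2] [100.1  96.6] 74.1
[152. 177.] 961 [0.5668 0.112  0.0688] [567.5 113.2] [98.4 96.4] 73.6
[274. 175.] 78 [ 0.568  -0.2279  0.0675] [ 580.5 -232.1] [45.7 45.2] 25.3
[103. 205.] 959 [0.4918 0.2488 0.0687] [492.4 249.7] [99.6 96.6] 74.2
[254. 213.] 109 [ 0.4624 -0.172   0.0687] [ 462.2 -171.9] [42.4 44. ] 56.7
[398. 207.] 226 [ 0.4728 -0.5728  0.0688] [ 473.3 -574.9] [28.1 62.1] 1.7
[141. 215.] 137 [0.4613 0.1429 0.062 ] [461.4 142.8] [34.5 34.5] 22.3
[290. 230.] 226 [ 0.4133 -0.2695  0.0691] [ 413.8 -269.7] [59.7 28. ] 40.4
[327. 225.] 217 [ 0.4246 -0.3739  0.069 ] [ 424.5 -374.9] [58.2 28. ] 84.5
[415. 325.] 131 [ 0.1502 -0.6059  0.0726] [ 150.1 -606.7] [  2.6 162.4] 0.2
[210. 364.] 58 [ 0.0567 -0.0467  0.0718] [ 56.2 -46.8] [14.  30.4] 3.0
[216. 376.] 46 [ 0.0268 -0.0627  0.0731] [ 24.7 -63.2] [39.7  5.2] 21.1
```

View pics/crop0.png

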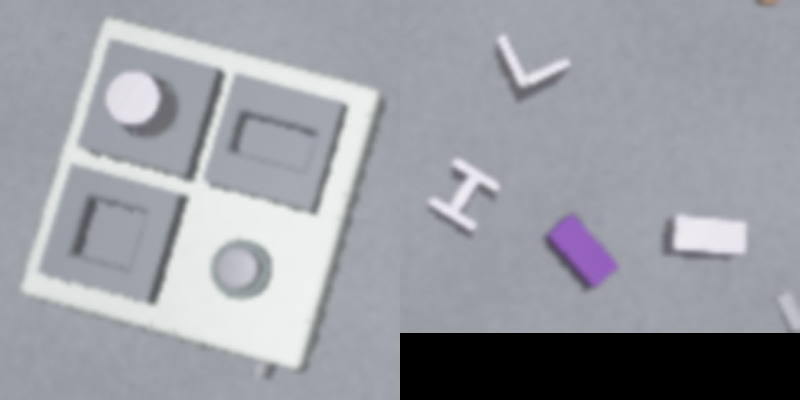

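The crop confirms the pieces and nests:
- The square pocket is at crop (110,232), px (103,205).
- The oblong pocket is at crop (275,143), px (152,177).
- The button is at crop (240,268).
- The H is at crop (463,195).
- The white bar is at crop (710,235), px (328,226). It isn't purple, so it is the flat_bar.

Next I'll measure exact poses with both cameras.

```bash
python3 - <<'E'
from h import *
seeds=dict(h=(.4625,-.172,.07),bar=(.4245,-.374,.07),slot=(.567,.1125,.07),sq=(.492,.2495,.07),btn=(.4615,.1428,.063),purple=(.4135,-.2695,.07))
for n in("top","side"):
    z=np.load(n+"0.npz");W=cloud(n,z["d"]);T=W[190:210,215:240].reshape(-1,3) if n=="top" else None
    out={}
    for k,s in seeds.items():
        r=.075 if k in("slot","sq") else .045
        near=np.hypot(W[...,0]-s[0],W[...,1]-s[1])<r
        for it in range(1):
            zz=W[near][:,2]; h=np.histogram(zz[(zz>s[2]-.012)&(zz<s[2]+.012)],bins=24,range=(s[2]-.012,s[2]+.012)); z0=h[1][h[0].argmax()]+.0005
        m=(near&(abs(W[...,2]-z0)<.0035)).astype(np.uint8)
        N,l,st,c=cv2.connectedComponentsWithStats(m,connectivity=8); i=1+st[1:,4].argmax()
        q=W[l==i]
        # weight by pixel footprint is ~const
        cen=q[:,:2].mean(0); r_=cv2.minAreaRect((q[:,:2]*1000).astype(np.float32))
        C=np.cov((q[:,:2]-cen).T);w,V=np.linalg.eigh(C);ang=np.degrees(np.arctan2(V[1,1],V[0,1]))
        out[k]=cen
        print(n,k,len(q),"z",round(np.median(q[:,2]),4),"cen",(cen*1000).round(1),"rect",np.round(r_[0],1),np.round(r_[1],1),round(r_[2],1),"major",round(ang,1),np.sqrt(w*1e6).round(1))
    a=out["sq"]-out["slot"]; print("yaw stage",np.degrees(np.arctan2(a[1],a[0]))-135,np.linalg.norm(a))
E
```

```text
top h 42 z 0.0686 cen [ 474.4 -180. ] rect [ 477.1 -181.1] [31.5 31. ] 11.6 major 54.9 [ 7.1 11.1]
top bar 154 z 0.0686 cen [ 424.4 -373.2] rect [ 424.8 -374.4] [56.9 27.8] 84.3 major 84.6 [ 8.3 16.1]
top slot 737 z 0.0693 cen [567.9 112.7] rect [567.4 112.6] [97.5 96.4] 73.8 major 168.9 [30.7 31.4]
top sq 707 z 0.0692 cen [491.6 249.7] rect [492.2 249.8] [99.6 96. ] 74.2 major 72.8 [30.9 31.8]
top btn 83 z 0.0635 cen [461.1 142.8] rect [461. 144.] [33.4 32.8] 34.2 major 96.9 [8.9 9.3]
top purple 171 z 0.069 cen [ 413.6 -269.2] rect [ 413.8 -269.7] [59.8 27.9] 40.1 major -140.5 [ 8.1 17.5]
yaw stage -15.847138976513477 0.15682413780356064
side h 60 z 0.0697 cen [ 457.6 -166.6] rect [ 459.6 -169.6] [44.1 43.6] 56.6 major 150.1 [10.8 16.3]
side bar 76 z 0.0671 cen [ 421.6 -368.8] rect [ 421.9 -370.5] [61.9 28. ] 83.5 major 84.5 [ 8.3 19.1]
side slot 818 z 0.0702 cen [565.9 116.3] rect [567.1 114.5] [101.3  99.6] 73.4 major 170.6 [30.8 31.7]
side sq 1129 z 0.0696 cen [491.9 254.5] rect [492.3 251.1] [98.5 98.9] 73.8 major 53.9 [31.6 31.9]
side btn 126 z 0.0626 cen [460.2 146.7] rect [460.6 145.8] [32.9 34.3] 24.3 major 117.2 [9.  9.4]
side purple 97 z 0.0681 cen [ 411.4 -263.6] rect [ 411.6 -265.2] [62.  29.8] 39.9 major -139.8 [ 8.5 17.6]
yaw stage -16.819618177158176 0.15672301592240725
```

```bash
cat > go.py <<'E'
import sys,numpy as np
from h import robot,R
x,y,z,yaw=map(float,sys.argv[1:5])   # mm, deg (world yaw of tool x)
o=robot.get_obs();M=R.from_quat(o["tool_rot"]).as_matrix()
d=M.T@(np.array([x,y,z])/1000-o["position"])
a=np.degrees(np.arctan2(M[1,0],M[0,0]));t=(-(yaw-a)+180)%360-180
print("yaw",a.round(2),"units",(d/.2).round(4),"turn",round(t/180,4),"rows>=",max(np.linalg.norm(d)/.0417,abs(t)/7.16).round(1),"t",o["time"],"F",o["ft_force"].round(1))
E
python3 go.py 423.2 -372.3 150 84.5
```

```text
yaw 14.43 units [ 1.5846 -0.7909  0.4005] turn -0.3893 rows>= 9.8 t 0.1 F [-0.5 -0.2  0.5]
```

Request:
move_arm(motion="1 1 -0.5 0 -0.3893;1 1 -0.5 0 -0.3893;1 1 -0.5 0 -0.3893;1 1 -0.5 0 -0.3893;1 1 -0.5 0 -0.3893;1 1 -0.5 0 -0.3893;1 1 -0.5 0 -0.3893;1 1 -0.5 0 -0.3893;1 1 -0.5 0 -0.3893;1 1 -0.5 0 -0.3893;1 1 -0.5 0 -0.3893", newtons=25)

```text
time: 1.02
position: [0.3245, -0.4581, 0.2301]
tool_rot: [0.74, 0.673, 0.0, -0.0]
ft_force: [0.1, 0.0, -1.1]
grip_width: 0.0867
grip_force: 0.0
```

```bash
python3 go.py 423.2 -372.3 120 84.5
```

```text
yaw 84.61 units [0.4731 0.4512 0.5509] turn 0.0006 rows>= 4.1 t 1.0167 F [ 0.1  0.  -1.1]
```

Request:
move_arm(motion="1 0.473 0.451 0.3 0;1 0.473 0.451 0.3 0;1 0.473 0.451 0.3 0;1 0.473 0.451 0.3 0;1 0.473 0.451 0.551 0;1 0.473 0.451 0.551 0;1 0.473 0.451 0.551 0;1 0.473 0.451 0.551 0")

```text
time: 1.68
position: [0.4229, -0.3733, 0.1202]
tool_rot: [0.741, 0.672, 0.0, -0.001]
ft_force: [0.6, 0.3, 0.9]
grip_width: 0.0868
grip_force: 0.0
```

```bash
python3 go.py 423.2 -372.3 39 84.5; python3 - <<'E'
from h import *
p,d=robot.camera("side"); np.savez("s1.npz",p=p,d=d)
cv2.imwrite("pics/s1.png",cv2.resize(p[120:260,200:400],(800,560))[:,:,::-1])
E
```

```text
yaw 84.39 units [0.0048 0.0017 0.4061] turn -0.0006 rows>= 1.9 t 1.6833 F [0.6 0.3 0.9]
```

View pics/s1.png

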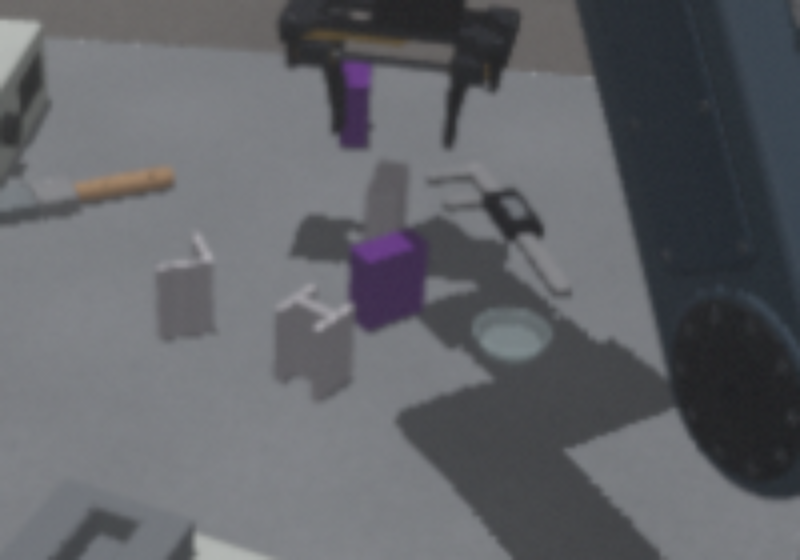

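The open fingers, at crop (335,135) and (450,140), straddle the grey bar at crop (388,190). Moving down to grasp it.

Request:
move_arm(motion="1 0.005 0.002 0.2 0;1 0.005 0.002 0.3 0;1 0.005 0.002 0.406 0;1 0.005 0.002 0.406 0;-1 0.005 0.002 0.406 0;-1 0.005 0.002 0.406 0;-1 0.005 0.002 0.406 0;-1 0.005 0.002 0.406 0;-1 0.005 0.002 0.406 0;-1 0.005 0.002 0.406 0;-1 0.005 0.002 0.406 0;-1 0.005 0.002 0.406 0", newtons=25)

```text
time: 2.73
position: [0.424, -0.3721, 0.0394]
tool_rot: [0.74, 0.672, -0.0, 0.0]
ft_force: [-0.3, -0.2, 0.3]
grip_width: 0.0414
grip_force: 0.0
```

Request:
move_arm(motion="-1 0 0 0 0;-1 0 0 0 0;-1 0 0 0 0;-1 0 0 0 0;-1 0 0 0 0;-1 0 0 0 0")

```text
time: 3.23
position: [0.4243, -0.3724, 0.0392]
tool_rot: [0.74, 0.672, 0.0, 0.001]
ft_force: [2.1, 0.1, -0.1]
grip_width: 0.0277
grip_force: 25.0
```

```bash
python3 go.py 567.2 114 170 74
```

```text
yaw 84.49 units [ 2.4888  0.4783 -0.6547] turn 0.0583 rows>= 12.6 t 3.2333 F [ 2.1  0.1 -0.1]
```

Request:
move_arm(motion="-1 0 0 -0.2 0;-1 0 0 -0.4 0;-1 0.1 0.02 -0.6 0;-1 0.3 0.06 -0.655 0;-1 0.5 0.1 -0.655 0.02;-1 0.7 0.14 -0.655 0.04;-1 0.9 0.18 -0.655 0.058;-1 1 0.2 -0.655 0.058;-1 1 0.2 -0.655 0.058")

```text
time: 3.98
position: [0.4814, -0.1714, 0.1693]
tool_rot: [0.797, 0.604, -0.001, -0.003]
ft_force: [-0.5, -0.4, -2.5]
grip_width: 0.0281
grip_force: 25.0
```

```bash
python3 go.py 567.2 114 170 74
```

```text
yaw 74.35 units [1.4898e+00 2.8400e-02 4.0000e-04] turn 0.002 rows>= 7.1 t 3.9833 F [-0.5 -0.4 -2.5]
```

Request:
move_arm(motion="-1 0.2 0 0 0;-1 0.4 0.01 0 0;-1 0.6 0.01 0 0;-1 0.8 0.02 0 0;-1 0.95 0.02 0 0.002;-1 1 0.02 0 0.002;-1 1 0.02 0 0.002")

```text
time: 4.57
position: [0.5412, 0.0161, 0.1694]
tool_rot: [0.799, 0.601, -0.001, -0.001]
ft_force: [0.4, -0.2, -2.8]
grip_width: 0.0276
grip_force: 25.0
```

```bash
python3 go.py 567.2 114 140 74
```

```text
yaw 73.92 units [ 0.5063 -0.0106  0.147 ] turn -0.0004 rows>= 2.5 t 4.5667 F [ 0.4 -0.2 -2.8]
```

Request:
move_arm(motion="-1 0.2 0 0 0;-1 0.4 -0.01 0 0;-1 0.506 -0.011 0 0;-1 0.506 -0.011 0.15 0;-1 0.506 -0.011 0.25 0;-1 0.506 -0.011 0.25 0;-1 0.506 -0.011 0.25 0;-1 0.506 -0.011 0.25 0")

```text
time: 5.23
position: [0.5685, 0.1106, 0.1207]
tool_rot: [0.801, 0.599, 0.0, 0.0]
ft_force: [-0.5, -0.6, -3.1]
grip_width: 0.0277
grip_force: 25.0
```

```bash
python3 go.py 567.2 114 84 74; python3 - <<'E'
from h import *
p,d=robot.camera("side"); np.savez("s2.npz",p=p,d=d)
cv2.imwrite("pics/s2.png",cv2.resize(p[200:340,160:300],(600,600),interpolation=cv2.INTER_CUBIC)[:,:,::-1])
E
```

```text
yaw 73.61 units [ 0.0146 -0.011   0.1833] turn -0.0022 rows>= 0.9 t 5.2333 F [-0.5 -0.6 -3.1]
```

View pics/s2.png

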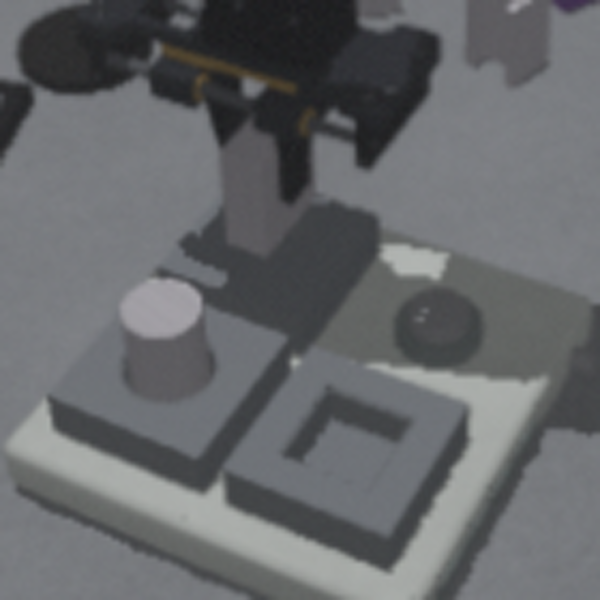

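The bar hovers over the oblong nest at crop (255,250). I'll correct the position and check the bar against the tool frame in the depth cloud.

Request:
move_arm(motion="-1 0.014 -0.011 0.03 -0.002;-1 0.014 -0.011 0.03 -0.002;-1 0.014 -0.011 0.03 -0.002;-1 0.014 -0.011 0.03 -0.002")

```text
time: 5.62
position: [0.5667, 0.1154, 0.1145]
tool_rot: [0.798, 0.602, 0.0, 0.0]
ft_force: [0.3, 0.7, -2.7]
grip_width: 0.0279
grip_force: 25.0
```

```bash
python3 go.py 567.2 114 84 74; cat > held.py <<'E'
from h import *
import sys
o=robot.get_obs();M=R.from_quat(o["tool_rot"]).as_matrix();zf=o["position"][2]-.039
for n in("side","top"):
    p,d=robot.camera(n);W=cloud(n,d)
    T=(W-o["position"])@M
    m=(W[...,2]>zf+.006)&(W[...,2]<zf+.028)&(abs(T[...,0])<.045)&(abs(T[...,1])<.035)
    q=T[m]*1000
    if len(q)<20: print(n,len(q));continue
    print(n,len(q),"toolx pct",np.percentile(q[:,0],[2,25,50,75,90,98]).round(1),"tooly",np.percentile(q[:,1],[2,10,25,50,75,90,98]).round(1))
    e=q[(q[:,0]>22)]; print("  end face x",np.median(e[:,0]).round(1),"y rng",np.percentile(e[:,1],[3,50,97]).round(1),len(e))
E
python3 held.py
```

```text
yaw 74.07 units [-0.0061  0.0043  0.1527] turn 0.0004 rows>= 0.7 t 5.6167 F [ 0.3  0.7 -2.7]
side 122 toolx pct [-28.    5.2  25.4  27.1  28.   28.6] tooly [-16.8 -16.2 -15.7 -14.8  -3.7   5.2  10. ]
  end face x 27.0 y rng [-16.   -4.9  10.2] 70
top 20 toolx pct [-34.5 -33.8 -33.2 -32.9 -32.4 -30.9] tooly [-14.4 -12.6  -9.5  -2.3   4.    8.1  11.7]
  return _methods._mean(a, axis=axis, dtype=dtype,
  ret = ret.dtype.type(ret / rcount)
Traceback (most recent call last):
  File "held.py", line 11, in <module>
    e=q[(q[:,0]>22)]; print("  end face x",np.median(e[:,0]).round(1),"y rng",np.percentile(e[:,1],[3,50,97]).round(1),len(e))
                                                                              ~~~~~~~~~~~~~^^^^^^^^^^^^^^^^^^
IndexError: index -1 is out of bounds for axis 0 with size 0
```

```bash
cat > avg.py <<'E'
import sys
from h import *
P=[];Y=[]
for i in range(4):
    robot.camera("side");o=robot.get_obs();P.append(o["position"]*1000);M=R.from_quat(o["tool_rot"]).as_matrix();Y.append(np.degrees(np.arctan2(M[1,0],M[0,0])))
P=np.array(P);a=np.mean(Y);print(P.round(1).tolist(),np.round(Y,2),"F",o["ft_force"].round(1),o["grip_width"],o["time"])
x,y,z,yaw=map(float,sys.argv[1:5]);c,s=np.cos(np.radians(a)),np.sin(np.radians(a))
d=np.array([x,y,z])-P.mean(0);print("units",np.round([(d[0]*c+d[1]*s)/200,(d[0]*s-d[1]*c)/200,-d[2]/200],4),"turn",round(-(yaw-a)/180,4))
E
python3 avg.py 568.2 115.2 84 74
```

```text
[[566.7, 115.5, 114.4], [566.7, 115.5, 114.3], [566.7, 115.4, 114.3], [566.7, 115.5, 114.3]] [74.07 74.07 74.07 74.07] F [ 0.2  0.5 -1.2] 0.027625829682601986 5.9167
units [0.0008 0.0076 0.1517] turn 0.0004
```

Settled readings are steady. I'll shift sideways, then lower partway and check the force.

Request:
move_arm(motion="-1 0.001 0.0076 0 0;-1 0.001 0.0076 0 0;-1 0.001 0.0076 0.02 0;-1 0.001 0.0076 0.04 0;-1 0.001 0.0076 0.06 0;-1 0.001 0.0076 0.075 0;-1 0.001 0.0076 0.075 0;-1 0.001 0.0076 0.075 0;-1 0.001 0.0076 0.075 0")

```text
time: 6.67
position: [0.5682, 0.1152, 0.0991]
tool_rot: [0.798, 0.602, 0.0, -0.0]
ft_force: [0.8, 0.9, -3.3]
grip_width: 0.0274
grip_force: 25.0
```

```bash
python3 avg.py 568.2 115.2 84 74
```

```text
[[568.3, 115.2, 99.2], [568.3, 115.2, 99.3], [568.3, 115.2, 99.4], [568.3, 115.2, 99.4]] [74.06 74.06 74.06 74.06] F [-0.6  0.7 -2.3] 0.027953815327504745 6.8667
units [-0.0001 -0.0004  0.0766] turn 0.0003
```

The foot is 10 mm inside the pocket with no contact force. Lowering to the floor.

Request:
move_arm(motion="-1 0 0 0.02 0;-1 0 0 0.04 0;-1 0 0 0.055 0;-1 0 0 0.065 0;-1 0 0 0.07 0;-1 0 0 0.074 0;-1 0 0 0.077 0;-1 0 0 0.079 0;-1 0 0 0.079 0;-1 0 0 0.079 0")

```text
time: 7.7
position: [0.5678, 0.1152, 0.0842]
tool_rot: [0.798, 0.602, -0.0, -0.0]
ft_force: [-2.8, 0.1, 6.3]
grip_width: 0.028
grip_force: 25.0
```

```bash
python3 avg.py 568.2 115.2 84 74
```

```text
[[567.8, 115.2, 84.2], [567.8, 115.2, 84.2], [567.8, 115.2, 84.2], [567.8, 115.2, 84.2]] [74.07 74.07 74.07 74.07] F [-2.4  0.4  5.5] 0.027875816030240114 7.9
units [0.0005 0.0018 0.0011] turn 0.0004
```

On the floor: Fz went from -3 N to +6 N at z 84.2. Releasing and rising.

Request:
move_arm(motion="0.4 0 0 0 0;0.4 0 0 0 0;0.4 0 0 0 0;0.4 0 0 0 0;0.4 0 0 0 0;1 0 0 -0.1 0;1 0 0 -0.25 0;1 0 0 -0.4 0;1 0 0 -0.4 0;1 0 0 -0.4 0;1 0 0 -0.4 0")

```text
time: 8.82
position: [0.5676, 0.1152, 0.163]
tool_rot: [0.798, 0.602, -0.0, -0.0]
ft_force: [-0.4, 0.9, -0.5]
grip_width: 0.0856
grip_force: 0.0
```

```bash
python3 go.py 462.2 -171.5 150 56.7
```

```text
yaw 74.06 units [-1.523  -0.113   0.0652] turn 0.0964 rows>= 7.3 t 8.8167 F [-0.4  0.9 -0.5]
```

Request:
move_arm(motion="1 -0.2 0 0 0.03;1 -0.4 -0.03 0 0.06;1 -0.6 -0.05 0 0.096;1 -0.8 -0.07 0 0.096;1 -1 -0.08 0 0.096;1 -1 -0.08 0 0.096;1 -1 -0.08 0 0.096;1 -1 -0.08 0 0.096")

```text
time: 9.48
position: [0.4971, -0.0725, 0.1623]
tool_rot: [0.88, 0.475, -0.001, -0.001]
ft_force: [0.3, -0.2, -1.4]
grip_width: 0.087
grip_force: 0.0
```

```bash
python3 go.py 462.2 -171.5 110 56.7; python3 - <<'E'
from h import *
p,d=robot.camera("top"); np.savez("t3.npz",p=p,d=d);W=cloud("top",d)
seeds=dict(slot=(.567,.1125),h=(.4622,-.172))
near=np.hypot(W[...,0]-.567,W[...,1]-.113)<.05
q=W[near&(W[...,2]>.1)&(W[...,2]<.125)]
if len(q)>20:
  r=cv2.minAreaRect((q[:,:2]*1000).astype(np.float32));print(len(q),np.median(q[:,2]),r,q.mean(0))
E
```

```text
yaw 56.7 units [-0.5095  0.1267  0.261 ] turn 0.0 rows>= 2.8 t 9.4833 F [ 0.3 -0.2 -1.4]
245 0.11402431181464978 ((566.1700439453125, 111.77926635742188), (60.864620208740234, 28.575700759887695), 73.57749938964844) [0.56507392 0.11053404 0.11374593]
```

The bar is seated, with its top at 114 mm. Going on to the H.

Request:
move_arm(motion="1 -0.2 0.05 0 0;1 -0.4 0.1 0 0;1 -0.5095 0.1267 0 0;1 -0.5095 0.1267 0.15 0;1 -0.5095 0.1267 0.26 0;1 -0.5095 0.1267 0.26 0;1 -0.5095 0.1267 0.26 0;1 -0.5095 0.1267 0.26 0;1 -0.5095 0.1267 0.26 0")

```text
time: 10.28
position: [0.4643, -0.1714, 0.1124]
tool_rot: [0.879, 0.476, 0.001, 0.001]
ft_force: [0.7, 0.3, 0.9]
grip_width: 0.0867
grip_force: 0.0
```

```bash
python3 avg.py 462.2 -171.5 39 56.7; python3 - <<'E'
from h import *
p,d=robot.camera("side")
cv2.imwrite("pics/s3.png",cv2.resize(p[130:320,180:380],(600,570),interpolation=cv2.INTER_CUBIC)[:,:,::-1])
E
```

```text
[[464.2, -171.6, 112.5], [464.1, -171.7, 112.5], [464.0, -171.8, 112.4], [463.8, -171.9, 112.3]] [56.87 56.85 56.84 56.82] F [-0.7  0.6  1. ] 0.0868722770326266 10.4833
units [-0.004  -0.0083  0.367 ] turn 0.0008
```

View pics/s3.png

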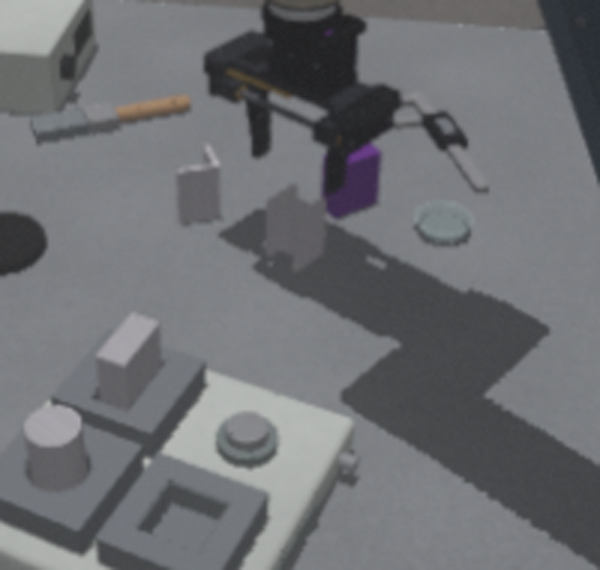

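The bar stands in its slot at crop (130,360). The fingers, at crop (260,140) and (335,175), straddle the H at (295,225). Descending and closing.

Request:
move_arm(motion="1 -0.004 -0.006 0 0;1 -0.004 -0.006 0.15 0;1 -0.004 -0.006 0.28 0;1 -0.004 -0.006 0.367 0;1 -0.004 -0.006 0.367 0;-1 -0.004 -0.006 0.367 0;-1 -0.004 -0.006 0.367 0;-1 -0.004 -0.006 0.367 0;-1 -0.004 -0.006 0.367 0;-1 -0.004 -0.006 0.367 0;-1 -0.004 -0.006 0.367 0;-1 -0.004 -0.006 0.367 0")

```text
time: 11.53
position: [0.4619, -0.172, 0.0384]
tool_rot: [0.88, 0.475, 0.0, 0.0]
ft_force: [-0.1, -0.3, -0.5]
grip_width: 0.0483
grip_force: 0.0
```

Request:
move_arm(motion="-1 0 0 0 0;-1 0 0 0 0;-1 0 0 0 0;-1 0 0 0 0")

```text
time: 11.87
position: [0.4619, -0.172, 0.0383]
tool_rot: [0.88, 0.476, 0.0, 0.0]
ft_force: [-0.1, 0.2, 4.9]
grip_width: 0.0437
grip_force: 25.0
```

```bash
python3 go.py 492 250.3 170 74
```

```text
yaw 56.78 units [ 1.8488 -1.0303 -0.6593] turn -0.0956 rows>= 10.6 t 11.8667 F [-0.1  0.2  4.9]
```

Request:
move_arm(motion="-1 0 0 -0.2 0;-1 0 0 -0.4 0;-1 0.1 -0.06 -0.58 0;-1 0.3 -0.17 -0.66 -0.02;-1 0.5 -0.28 -0.66 -0.05;-1 0.7 -0.39 -0.66 -0.08;-1 0.9 -0.5 -0.66 -0.0956;-1 1 -0.56 -0.66 -0.0956;-1 1 -0.56 -0.66 -0.0956;-1 1 -0.56 -0.66 -0.0956;-1 1 -0.56 -0.66 -0.0956")

```text
time: 12.78
position: [0.4772, 0.0568, 0.1695]
tool_rot: [0.798, 0.602, -0.001, -0.0]
ft_force: [0.2, 0.1, -1.4]
grip_width: 0.0439
grip_force: 25.0
```

```bash
python3 go.py 492 250.3 170 74
```

```text
yaw 74.07 units [ 0.9506 -0.1944 -0.0028] turn 0.0004 rows>= 4.7 t 12.7833 F [ 0.2  0.1 -1.4]
```

Request:
move_arm(motion="-1 0.2 -0.04 0 0;-1 0.4 -0.08 0 0;-1 0.6 -0.12 0 0;-1 0.8 -0.16 0 0;-1 0.95 -0.194 0 0;-1 0.95 -0.194 0.1 0;-1 0.95 -0.194 0.2 0;-1 0.95 -0.194 0.275 0;-1 0.95 -0.194 0.275 0;-1 0.95 -0.194 0.275 0;-1 0.95 -0.194 0.275 0;-1 0.95 -0.194 0.275 0")

```text
time: 13.78
position: [0.494, 0.2494, 0.116]
tool_rot: [0.799, 0.601, 0.001, 0.0]
ft_force: [0.2, -0.0, -1.5]
grip_width: 0.0435
grip_force: 25.0
```

```bash
python3 avg.py 492 250.3 84 74; sed -i 's/abs(T\[...,0\])<.045/abs(T[...,0])<.04/' held.py; python3 held.py 2>/dev/null
```

```text
[[493.9, 249.6, 116.1], [493.7, 249.8, 116.0], [493.4, 249.9, 115.9], [493.2, 250.0, 115.8]] [73.91 73.94 73.95 73.97] F [-0.1 -0.1 -0.8] 0.04392240206019695 13.9833
units [-0.     -0.008   0.1597] turn -0.0003
side 147 toolx pct [-7.2  5.8  8.9 21.5 23.4 24.7] tooly [-24.2 -23.5 -22.6   1.6  14.1  15.5  19.6]
  end face x 23.3 y rng [-23.7  14.6  20.3] 33
top 27 toolx pct [-21.8 -20.   -2.9  -2.2  -1.4  -1.3] tooly [-21.9 -20.6 -16.1  -2.8  14.1  18.2  19.9]
```

Request:
move_arm(motion="-1 0 0 0 0;-1 0 0 0.02 0;-1 0 0 0.04 0;-1 0 0 0.06 0;-1 0 0 0.075 0;-1 0 0 0.083 0;-1 0 0 0.083 0;-1 0 0 0.083 0")

```text
time: 14.75
position: [0.4926, 0.2501, 0.0981]
tool_rot: [0.799, 0.602, -0.0, -0.0]
ft_force: [0.1, -0.2, -0.9]
grip_width: 0.044
grip_force: 25.0
```

```bash
python3 avg.py 492.6 250.1 83.3 74
```

```text
[[492.8, 250.1, 98.3], [492.8, 250.1, 98.4], [492.9, 250.2, 98.5], [492.8, 250.2, 98.5]] [73.99 73.99 73.99 73.99] F [ 0.1  0.4 -2.5] 0.04350186180002121 14.95
units [-0.0006 -0.001   0.0757] turn -0.0001
```

The H foot is about 10 mm inside the square pocket and free. Lowering to the floor.

Request:
move_arm(motion="-1 0 0 0.02 0;-1 0 0 0.04 0;-1 0 0 0.055 0;-1 0 0 0.065 0;-1 0 0 0.07 0;-1 0 0 0.074 0;-1 0 0 0.077 0;-1 0 0 0.079 0;-1 0 0 0.079 0;-1 0 0 0.079 0")

```text
time: 15.78
position: [0.4925, 0.2501, 0.0833]
tool_rot: [0.799, 0.602, -0.0, 0.0]
ft_force: [-1.7, -1.4, 5.7]
grip_width: 0.0438
grip_force: 25.0
```

```bash
python3 avg.py 492.6 250.1 83.3 74
```

```text
[[492.5, 250.1, 83.3], [492.5, 250.1, 83.3], [492.5, 250.1, 83.3], [492.6, 250.1, 83.3]] [73.99 74.   73.99 73.99] F [-2.3 -0.6  5.1] 0.0438726848998179 15.9833
units [ 0.0002  0.0003 -0.0001] turn -0.0
```

Seated, with Fz at +5 N. Releasing and rising.

Request:
move_arm(motion="0.6 0 0 0 0;0.6 0 0 0 0;0.6 0 0 0 0;0.6 0 0 0 0;0.6 0 0 0 0;0.6 0 0 -0.1 0;0.6 0 0 -0.25 0;0.6 0 0 -0.4 0;-1 0 0 -0.4 0;-1 0 0 -0.4 0;-1 0 0 -0.4 0")

```text
time: 16.9
position: [0.4922, 0.25, 0.1622]
tool_rot: [0.799, 0.602, -0.0, -0.0]
ft_force: [0.0, -0.3, -0.1]
grip_width: 0.057
grip_force: 0.0
```

```bash
python3 go.py 461.5 143.2 130 74
```

```text
yaw 73.99 units [-5.554e-01 -2.000e-04  1.612e-01] turn -0.0001 rows>= 2.8 t 16.9 F [ 0.  -0.3 -0.1]
```

Request:
move_arm(motion="-1 -0.2 0 0 0;-1 -0.4 0 0 0;-1 -0.5554 0 0 0;-1 -0.5554 0 0 0;-1 -0.5554 0 0.16 0;-1 -0.5554 0 0.3 0;-1 -0.5554 0 0.38 0;-1 -0.5554 0 0.38 0;-1 -0.5554 0 0.38 0;-1 -0.5554 0 0.38 0;-1 -0.5554 0 0.38 0")

```text
time: 17.82
position: [0.4628, 0.1437, 0.0873]
tool_rot: [0.799, 0.602, 0.001, 0.0]
ft_force: [-0.3, -0.1, -0.1]
grip_width: 0.0003
grip_force: 0.0
```

```bash
python3 avg.py 461.5 143.2 72 74; python3 - <<'E'
from h import *
p,d=robot.camera("side")
cv2.imwrite("pics/s4.png",cv2.resize(p[200:340,160:310],(600,560),interpolation=cv2.INTER_CUBIC)[:,:,::-1])
E
```

```text
[[462.9, 143.6, 87.5], [462.8, 143.6, 87.5], [462.7, 143.5, 87.5], [462.6, 143.5, 87.4]] [74.01 74.01 74.   74.  ] F [-0.6 -0.   0.5] 0.0005991782069381988 18.0167
units [-0.0035 -0.0054  0.0773] turn 0.0
```

View pics/s4.png

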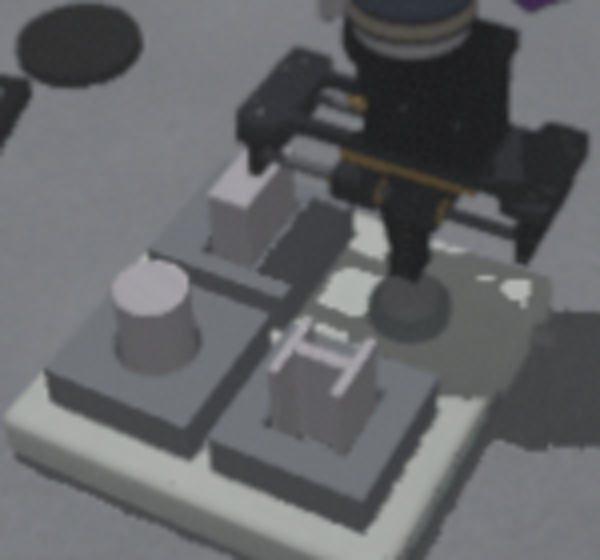

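The H (crop 320,385) and the bar (crop 250,215) are both seated, and the fingertips are over the button. I'll turn 45° so the gripper's wide body stays clear of the bar, and recentre.

Request:
move_arm(motion="-1 -0.0035 -0.005 0 0.25;-1 -0.0035 -0.005 0 0.25;-1 -0.0035 -0.005 0 0.25;-1 -0.0035 -0.005 0 0.25;-1 -0.0035 -0.005 0 0.25;-1 -0.0035 -0.005 0 0.25;-1 -0.0035 -0.005 0 0.25;-1 -0.0035 -0.005 0.05 0.25;-1 -0.0035 -0.005 0.05 0.25;-1 -0.0035 -0.005 0.05 0.25")

```text
time: 18.9
position: [0.4606, 0.1429, 0.0766]
tool_rot: [0.968, 0.25, -0.0, -0.0]
ft_force: [-0.3, -0.8, 0.5]
grip_width: 0.0004
grip_force: 0.0
```

```bash
python3 avg.py 461.5 143.2 64 29
```

```text
[[460.9, 143.0, 76.8], [461.0, 143.0, 76.9], [461.1, 143.0, 76.9], [461.2, 143.0, 76.9]] [29.   28.99 28.99 28.99] F [-0.2  0.2 -0.1] 0.0006043593053442546 19.1
units [0.0025 0.0001 0.0644] turn -0.0
```

Request:
move_arm(motion="-1 0 0 0.015 0;-1 0 0 0.03 0;-1 0 0 0.04 0;-1 0 0 0.05 0;-1 0 0 0.06 0;-1 0 0 0.06 0;-1 0 0 0.06 0")

```text
time: 19.68
position: [0.4613, 0.143, 0.0647]
tool_rot: [0.968, 0.25, 0.0, 0.0]
ft_force: [0.2, 0.6, 5.1]
grip_width: 0.0007
grip_force: 2.3
```

Request:
move_arm(motion="-1 0 0 0.005 0;-1 0 0 0.01 0;-1 0 0 0.01 0;-1 0 0 0.01 0")

```text
time: 20.02
position: [0.4613, 0.143, 0.0642]
tool_rot: [0.968, 0.25, 0.001, 0.0]
ft_force: [-1.9, -0.6, 18.9]
grip_width: 0.0005
grip_force: 8.9
```

The force rose from 5 N to 19 N over 0.5 mm, so the button is on its hard stop. Releasing, rising and backing off.

Request:
move_arm(motion="-1 0 0 -0.03 0;-1 0 0 -0.1 0;-1 0 0 -0.3 0;-1 0 0 -0.5 0;-1 0 0 -0.7 0;-1 -0.2 0 -0.7 0;-1 -0.3 0.2 -0.7 0;-1 -0.3 0.4 -0.7 0;-1 -0.3 0.6 -0.7 0;-1 -0.3 0.8 -0.7 0;-1 -0.3 0.8 -0.7 0;-1 -0.3 0.8 -0.7 0")

```text
time: 21.02
position: [0.4866, -0.028, 0.202]
tool_rot: [0.969, 0.248, -0.0, -0.0]
ft_force: [-0.5, 0.2, 0.2]
grip_width: 0.0007
grip_force: 0.0
```

```bash
python3 - <<'E'
from h import *
p,d=robot.camera("top");W=cloud("top",d)
for n,c in dict(btn=(.461,.143,.018),slot=(.567,.113,.04),sq=(.492,.25,.03)).items():
    q=W[(np.hypot(W[...,0]-c[0],W[...,1]-c[1])<c[2])&(W[...,2]>.055)][:,2];q=q[q<.13];print(n,len(q),np.percentile(q,[5,50,95,99]).round(4) if len(q) else 0)
a=p[120:260,60:320]
cv2.imwrite("pics/t9.png",cv2.resize(a,(780,420),interpolation=cv2.INTER_CUBIC)[:,:,::-1])
o=robot.get_obs();print(o["position"],o["ft_force"].round(1),o["time"])
E
```

```text
btn 0 0
slot 201 [0.0653 0.1104 0.1183 0.12  ]
sq 291 [0.0606 0.0933 0.1167 0.118 ]
[ 0.48516348 -0.02646158  0.20179161] [0.6 0.5 0.1] 21.0667
```

View pics/t9.png

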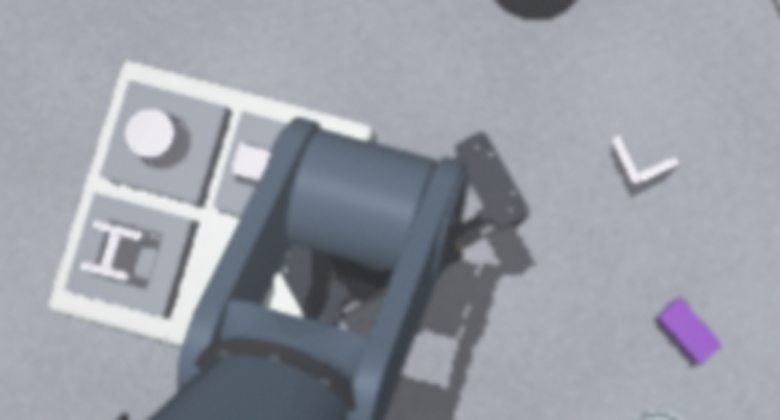

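The H stands in the square pocket at crop (112,250), and the bar in the slot at (250,160). The round bar at (150,133) and the angle at (640,165) haven't moved, and the arm is clear of everything. Handing in.

```bash
python3 -c "
from rig import robot
print(robot.hand_in())"
```

```text
the job is handed in; nothing more can be done
None
```

Both samples are standing on their pocket floors, the start button was then pressed to its stop and released, and the job was handed in at about 21 s; no verdict came back, and the arm hid the button in the last picture, so I didn't see it spring back.

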